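# Rock a stuck finial out of its spring holder

## Task

The clay finial is stuck tight in its holder, gripped from two sides by spring jaws. Rock it from side to side along the line of the two jaws, one side coming up and then the other, until both jaws have let go; then lift it out and stand it upright on the round plaster bat, well inside its edge, without dropping it or knocking it over. Leave the brush, the blue jar and the red rubber where they are.

Things in the scene. Friction and masses are not known exactly. Their poses are not given: they have to be found in the camera images.
- finial: Loose terracotta finial, round about its z, 159.5 mm tall, 320 g (+-20 %). Origin: centre of its flat lower end. Upward: tenon 40 mm diameter x 12 (in the holder), flat-bottomed shoulder 62 diameter on the holder's rim, belly 58 (68 mm up), neck 30 (119 up), straight-sided cap 49 diameter (135 to 149 up), low dome. Starts fully down in the holder; pulled straight up it would hold with 35 to 60 N.
- cap (a point): On the finial's axis at mid height of its straight-sided cap, 49 mm across, 142 mm above the finial's lower end: the place to push sideways or to grasp. Some 5 to 15 N along the line of the jaws tips the stuck finial over the edge of its shoulder on the rim; the side pushed from comes up. Nothing stops the lean: beyond about 0.35 rad it may fall over, 0.15 to 0.2 is enough.
- foot_left (a point): On the edge of the tenon's lower end, 19.5 mm from the axis on the finial's own +y side (at the start the holder's +y side). Fully down it is 51 mm above the holder's origin; it is clear of its jaw 6 mm higher, at a lean of about 0.12 rad (cap 16 mm over).
- foot_right (a point): The same on the finial's own -y side (at the start the holder's -y side).
- holder: Fixed holder: green cast pot, 89 mm across, on a plywood board 120 x 150 x 15 mm (150 along its own y). Origin under the board's centre, flat rim 63 mm above it. Hole in the rim 43 mm wide, below the rim 54 mm. On its own +y and -y sides brass barrels (out to 71 mm from the axis) hold the two spring jaws.
- jaw_left (a joint): Spring jaw on the holder's +y side, in m: 0 on the seated upright tenon, positive inwards up to 0.0035. Its rubber face presses the lowest 6 mm of the tenon's side with 49 N (14 N/mm); that side slips up with 17 to 28 N. Once the tenon edge is 6 mm up, the jaw springs in below it and bars its way down again. It also follows the tenon by 1 or 2 mm in a lean.
- jaw_right (a joint): The same on the holder's -y side. With one side up on its jaw the finial stays leaning; pushing the cap back the other way, to upright and some 10 mm past it, brings the other side up too; then the finial stands loose on both jaws, about 6 mm above its seat, and lifts out by its weight alone.
- bat: Fixed round plaster bat, white disc 160 mm in diameter and 24 mm thick, its flat top 140 mm across; origin under its centre, top 24 mm above it.
- brush: Loose flat brush with a pale wooden handle, 36 x 212 x 11 mm, lying along its own y; a bystander.
- jar: Loose closed blue jar with a black cap, 54 mm in diameter, 70 mm tall, origin under its centre; a bystander.
- kidney: Loose red rubber kidney, 57 x 90 x 9 mm, lying flat; a bystander.
Not all that is in view belongs to the job. Several things have the shape of the finial; the one meant has the colours described above.

How it is judged:
By the outcome, as a careful person would: the job done as asked, in the order asked, and still so for the second after the job is handed in, with the robot touching nothing.
It also fails if it takes over 72 s, if anything falls off the work surface, if the arm or the gripper's body presses on something with over 40 N, if the wrist force passes 120 N, or if a joint passes its speed limit or range.

## Robot

A 6-joint arm with a two-finger parallel gripper is mounted at the origin on a cart in front of the work surface, level with it; the furniture and walls round the work are solid. World frame = base frame: x ahead of the robot, y to its left, z up, the work surface at z = 0. Lengths are in mm, angles in rad, forces in N, time in s.
With the tool pointing down it reaches from about 250 to 725 mm from the base axis. Payload 9.7 kg.
Tool frame: the origin (TCP) lies at the very end of the fingers, on their centre line; the grasp point (between the pads) lies 19 mm behind it; z points along the fingers, y is the line along which they close (so a half turn about z gives the same grasp; the last joint's range is limited). The gripper opens to 85 mm and grips with 20 to 120 N. Pads are 22 mm wide; open, the fingers measure 114 mm over their backs; the gripper's body (76 mm by 85 mm) begins 54 mm behind the grasp point. The pads swing forward as they close: fully open they stand 13 mm farther back than shut.
Start: joints at [-1.116, 0.087, 0.176, 1.66, 0, 1.571], TCP at [241.602, -494.09, 191.384] pointing down, gripper open.
Joint ranges: [-3.13, 3.13], [-0.85, 1.81], [-1.15, 1.24], [-2.2, 2.28], [-1.44, 1.52], [-3.14, 3.14]. Speed limits (rad/s): [2.22, 2.22, 2.57, 3.14, 3.14, 3.14].

## Interface

Orientations are given as a unit quaternion [w, x, y, z].
In Python, from cell import bot, imaging gives the robot as it stands. The module is installed in compiled form; this text tells all that it offers.
- The arm moves only by the tool move_arm, never from a script. Its argument "deltas" is a list of rows, each a list of 4 numbers: the shift along the world's x, y, z in mm, then the turn about the world's z in degrees. In form: [[dx, dy, dz, yaw], ...]. A call has 1 to 8 rows; each row shifts and turns the commanded pose from where the row before left it; what a row does not reach is not made up. A row lasts 1/12 s, in which the tool goes at most 41.7 mm and 7.16 degrees, less where a joint would pass 70% of its speed; a pose out of reach is approached as far as the arm can. A call with a gripper value outside its range is refused whole. "gripper" is the closure, from 0 (fully open) to 1 (shut), set as the call begins (left out, the last holds). The fingers move at their own pace and stop on an object; "grip_force" is the grip in N (left out, the last holds). Time passes only in rows, so rows that do not move let the fingers close. It gives the time, the measured TCP pose, the force, the opening and the grip force at its end, in the units of the state.
- bot.observe(): the state, without advancing time (a new reading comes with each control period).
- imaging.snapshot(name): name is "side" or "top" or "wrist"; returns a dict with "pixels" (400x640x3 uint8, red, green, blue), "intrinsics" (3x3 intrinsics, pixels), "dist" ([k1, k2, p1, p2, k3] as OpenCV has them; the pictures are not rectified), "rvec" (rotation vector, rad) and "tvec" (3), from world to camera coordinates, as OpenCV has them; the wrist camera has in their place "hand_eye" (4x4, takes a point from camera to tool coordinates, whose origin is the TCP and whose axes are the flange's). Camera axes: x right, y down, z forward; pixel columns grow to the right and rows downward; lengths in mm; the calibration is good to about 2 mm. A picture is of the moment at which its call begins: read the wrist's pose just before it. There is no depth.
- bot.sign_off(): hands the job in; it is judged then, once.
The state is a dict: "t": time; "joint_positions": joint angles; "qvel": joint speeds; "tau": joint torques, N m; "tool_pos": TCP position; "ee_rot": TCP orientation; "wrist_force": force on the tool from outside, world axes, zero at the start; "torque": the same for the moment, N m; "grip_width": opening from 0.0 (shut) to 1.0 (fully open); "finger_force": force on a finger pad.
Only numpy, scipy, OpenCV 4.12 (cv2) and the standard library are available. Lean on these libraries where they do the work, as an engineer would, in place of code of your own. Each camera call takes 0.05 s, during which the arm holds its last target. There are 200 camera calls.

## Working session

There is one attempt and no reset: what is moved stays moved. The work goes in short steps, Python scripts to look and compute and a tool call to move; the robot and the scene stay as the last step left them, time stands still between calls to the robot, and variables do not carry over. Pictures are saved under pics/ and viewed, at most 11 in all, crops included, and the job is handed in when it is done.

Besides the shell and the picture viewer there is one more tool, called by a JSON object that holds its "fn" and its "kwargs". move_arm: Moves the arm, as the interface text tells. Its arguments: {"type":"object","properties":{"deltas":{"type":"array"},"gripper":{"type":"number"},"grip_force":{"type":"number"}},"required":["deltas"]}

```bash
mkdir -p pics; cat > h.py <<'E'
from cell import bot, imaging
import numpy as np, cv2, pickle
def snap(n,f):
    s=imaging.snapshot(n); cv2.imwrite(f'pics/{f}.png',s['pixels'][:,:,::-1]); pickle.dump(s,open(f'pics/{f}.pkl','wb')); return s
def ld(f): return pickle.load(open(f'pics/{f}.pkl','rb'))
def ray(s,uv):
    u=cv2.undistortPoints(np.array([[uv]],float),s['intrinsics'],np.array(s['dist'],float))[0,0]
    R=cv2.Rodrigues(np.array(s['rvec'],float))[0]; t=np.array(s['tvec'],float).ravel()
    return -R.T@t, R.T@np.array([u[0],u[1],1.])
def onz(s,uv,z):
    c,d=ray(s,uv); return c+d*(z-c[2])/d[2]
def proj(s,P):
    return cv2.projectPoints(np.array(P,float).reshape(-1,3),np.array(s['rvec'],float),np.array(s['tvec'],float),s['intrinsics'],np.array(s['dist'],float))[0][:,0]
E
python3 - <<'E'
from h import *
for n in('side','top'):
    s=snap(n,n+'0'); print(n,ray(s,(320,200)))
print(bot.observe())
E
```

```text
side (array([ 89.96105361, 700.64295915, 912.20923043]), array([ 0.35194193, -0.68389931, -0.63910235]))
top (array([ 180.68235059,  -29.1912658 , 1542.8963723 ]), array([ 0.22242087, -0.05198343, -0.97362087]))
{'t': 0.1, 'joint_positions': array([-1.11602030e+00,  8.74195840e-02,  1.75202226e-01,  1.65976842e+00,
        4.27352331e-06,  1.57081692e+00]), 'qvel': array([ 3.88431545e-04, -3.95113786e-05,  3.00344260e-03,  6.34982104e-04,
       -7.01978651e-04,  2.92938201e-04]), 'tau': array([-6.59651414e-04, -5.21562624e+01,  4.65651691e+01,  1.60493120e-02,
       -6.53116285e-05, -2.32794997e-05]), 'tool_pos': array([ 241.4884007 , -493.87934473,  190.74028105]), 'ee_rot': array([-5.79897985e-04,  9.74260696e-01,  2.25423473e-01, -1.31995581e-04]), 'wrist_force': array([-0.7991065 , -0.04274451, -0.38759913]), 'torque': array([-0.06684838, -0.02414536, -0.02008118]), 'finger_force': 0.0, 'grip_width': 1.0042315328433165}
```

View pics/side0.png

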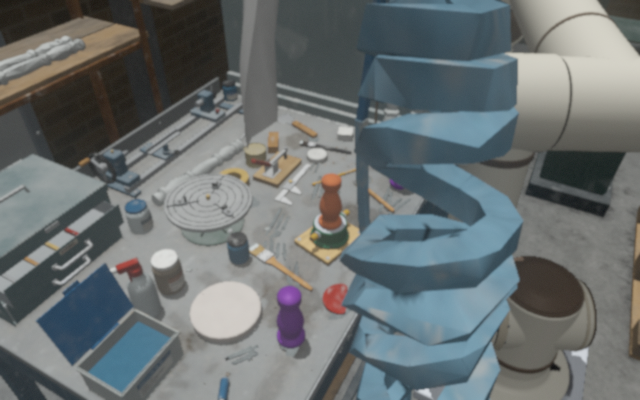

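View pics/top0.png

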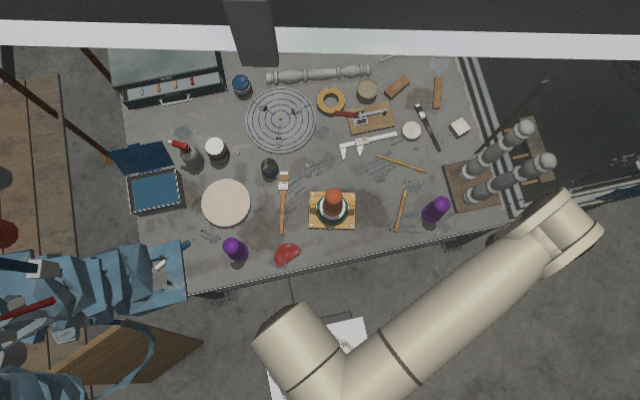

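The finial is at about (330,205) in side and (333,203) in top. The bat is at (226,311) in side and (226,202) in top. I'll enlarge both.

```bash
python3 - <<'E'
from h import *
t=ld('top0');s=ld('side0')
a=cv2.resize(t['pixels'][165:255,190:370],None,fx=4.4,fy=4.4,interpolation=cv2.INTER_CUBIC)
b=cv2.resize(s['pixels'][160:340,180:380],None,fx=3.2,fy=3.2,interpolation=cv2.INTER_CUBIC)
cv2.imwrite('pics/ta.png',a[:,:,::-1]);cv2.imwrite('pics/sb.png',b[:,:,::-1])
print('bat',onz(t,(226,202.5),24),'cap',onz(t,(333,197),150),'board',onz(t,(332,211),15))
# bat segmentation
p=t['pixels'].astype(int); m=((p.min(2)>150)&(p.max(2)-p.min(2)<45)).astype(np.uint8)
n,l,st,ce=cv2.connectedComponentsWithStats(m)
for i in range(1,n):
    if st[i,4]>300: print(st[i],ce[i])
print('bat px color',p[202,226])
E
```

```text
bat [584.25630025 184.32247678  24.        ] cap [ 499.49970411 -142.82102244  150.        ] board [ 486.14510395 -140.46715697   15.        ]
[   0   20  237   31 5917] [116.44143992  35.10900794]
[ 275   27  365   33 9167] [457.23737319  43.27948075]
[339 131  58  29 367] [363.05177112 142.26975477]
[ 201  179   49   47 1784] [225.17544843 202.00952915]
[521 192  47  40 553] [544.36347197 211.99638336]
[551 202  40  40 841] [570.73127229 221.48275862]
[ 392  227  165  145 5748] [471.52800974 300.58107168]
[553 226  50  43 596] [577.88926174 247.61241611]
[ 265  312   62   69 2145] [294.56550117 345.83496503]
[326 317  41  37 843] [348.83629893 332.30486358]
[ 301  349  107   51 2995] [356.17462437 380.72654424]
bat px color [186 176 165]
```

View pics/ta.png

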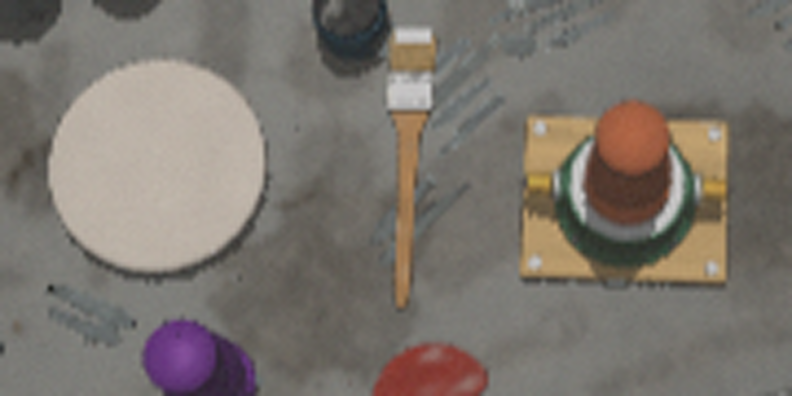

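View pics/sb.png

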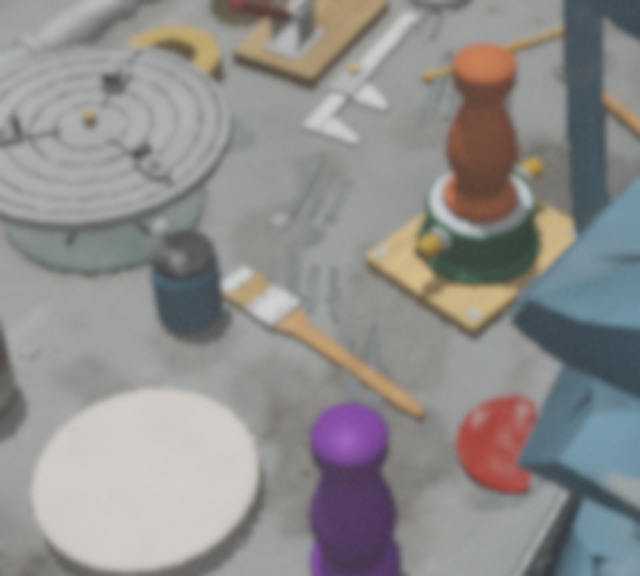

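Top crop: the board's corners are about (526,116), (728,120), (727,283) and (521,278), and the barrels lie along the image x direction (the jaw line). The cap is at (632,137) and the bat centre at (157,165). Side crop: the cap is at (484,68), with nothing close around it.

```bash
python3 - <<'E'
from h import *
from scipy.optimize import least_squares
t=ld('top0');s=ld('side0')
f=lambda x,y:(190+(x+.5)/4.4-.5,165+(y+.5)/4.4-.5)
g=lambda x,y:(180+(x+.5)/3.2-.5,160+(y+.5)/3.2-.5)
C=np.array([onz(t,f(*c),15) for c in [(526,116),(728,120),(727,283),(521,280)]]);print(C, C.mean(0))
e=(C[0]+C[3]-C[1]-C[2])/2; print('yaw of holder y axis',np.degrees(np.arctan2(-e[0],e[1])),np.linalg.norm(e))
print('side corners',[onz(s,g(*c),15) for c in [(367,260),(475,327)]])
# cap, triangulate orange cap blob centers
print('cap top', onz(t,f(632,137),51+150)[:2],'side',onz(s,g(484,68),51+152)[:2])
rays=[ray(t,f(632,137)),ray(s,g(484,70))]
A=sum(np.eye(3)-np.outer(d,d)/(d@d) for c,d in rays);b=sum((np.eye(3)-np.outer(d,d)/(d@d))@c for c,d in rays)
print('tri',np.linalg.solve(A,b))
print('bat top',onz(t,f(157,165),24),onz(s,g(147,478),24))
for nm,sn,p in (('brush',f,[(413,30),(402,306)]),('jar',f,[(350,20)]),('kid',f,[(432,380)]),('purple',f,[(180,352)])):
    print(nm,[onz(t,sn(*q),10 if nm!='jar' else 70)[:2] for q in p])
E
```

```text
[[ 566.51822983  -83.01969989   15.        ]
 [ 531.61686476 -227.2827356    15.        ]
 [ 413.85326234 -198.36557328   15.        ]
 [ 448.03174503  -53.78424701   15.        ]] [ 490.00502549 -140.61306395   15.        ]
yaw of holder y axis -13.450185509016187 148.49502585592742
side corners [array([564.9651495, -79.4104969,  15.       ]), array([453.58976291, -55.24065716,  15.        ])]
cap top [ 491.22534709 -140.16142064] side [ 490.886728   -133.84656796]
tri [ 493.1990375  -140.41197934  195.58127053]
bat top [585.98699444 186.29724675  24.        ] [586.70169001 189.53546172  24.        ]
brush [array([650.40881867, -15.02162401]), array([448.85663462,  33.88561712])]
jar [array([649.01385214,  26.94376349])]
kid [array([391.84093599,  23.48886779])]
purple [array([450.55502892, 195.68526052])]
```

{"fn": "move_arm", "kwargs": {"deltas": [[0, 0, 30, 7], [0, 0, 30, 7], [0, 0, 30, 7], [0, 0, 30, 7], [20, 26, 0, 7], [20, 26, 0, 7], [20, 26, 0, 7], [20, 26, 0, 7]], "gripper": 0, "grip_force": 60}}

```text
t: 0.77
tool_pos: [322.2, -389.1, 311.1]
ee_rot: [-0.0, 0.753, 0.658, 0.0]
wrist_force: [0.5, 0.2, 0.0]
grip_width: 0.999
finger_force: 0.0
```

{"fn": "move_arm", "kwargs": {"deltas": [[20, 30, 0, 7], [20, 30, 0, 7], [20, 30, 0, 7], [20, 30, 0, 7], [20, 30, 0, 7], [20, 30, 0, 7], [20, 30, 0, 7], [15, 30, 0, 7]]}}

```text
t: 1.43
tool_pos: [477.6, -148.3, 310.8]
ee_rot: [-0.0, 0.355, 0.935, 0.0]
wrist_force: [0.8, -0.1, 0.2]
grip_width: 0.998
finger_force: 0.0
```

{"fn": "move_arm", "kwargs": {"deltas": [[10, 10, 0, 7], [0, 0, 0, 7], [0, 0, 0, 7], [0, 0, 0, 7], [0, 0, 0, 0], [0, 0, 0, 0]]}}

```text
t: 1.93
tool_pos: [486.6, -140.0, 311.1]
ee_rot: [-0.0, 0.123, 0.992, 0.0]
wrist_force: [0.3, 0.2, 0.1]
grip_width: 0.998
finger_force: 0.0
```

```bash
python3 - <<'E'
from h import *
o=bot.observe(); print(o); pickle.dump(o,open('o.pkl','wb'))
w=snap('wrist','w0'); print(w['hand_eye'],w['intrinsics'])
q=o['ee_rot'];from scipy.spatial.transform import Rotation as R
print(R.from_quat(np.r_[q[1:],q[0]]).as_matrix())
E
```

```text
{'t': 1.9333, 'joint_positions': array([-2.80227350e-01,  6.42441982e-02,  3.91767460e-01,  1.89890982e+00,
       -5.80212144e-06, -3.31346400e-02]), 'qvel': array([-0.00365604, -0.00149379,  0.00022388, -0.00120633, -0.0007752 ,
        0.0304637 ]), 'tau': array([ 1.96794122e-01, -4.74180973e+01,  4.34052408e+01,  3.96169387e-03,
        4.39330950e-03, -7.37993773e-01]), 'tool_pos': array([ 486.55174631, -140.03179286,  311.11184245]), 'ee_rot': array([-2.91954338e-04,  1.23232293e-01,  9.92377809e-01,  4.31846909e-05]), 'wrist_force': array([0.2641389 , 0.17977965, 0.12342503]), 'torque': array([ 0.03153174, -0.00924474,  0.04514329]), 'finger_force': 0.0, 'grip_width': 0.9976814003028609}
[[-5.34708860e-05 -9.64894026e-01 -2.62639515e-01  6.46017608e+01]
 [ 9.99999610e-01 -2.83054979e-04  8.36306728e-04  8.28404178e-02]
 [-8.81288789e-04 -2.62639368e-01  9.64893666e-01 -1.83113555e+02]
 [ 0.00000000e+00  0.00000000e+00  0.00000000e+00  1.00000000e+00]] [[313.1106656    0.         319.63518002]
 [  0.         313.1106656  200.32081071]
 [  0.           0.           1.        ]]
[[-9.69627434e-01  2.44586010e-01 -5.68814516e-04]
 [ 2.44585960e-01  9.69627600e-01  1.57667463e-04]
 [ 5.90101509e-04  1.37546529e-05 -9.99999826e-01]]
```

View pics/w0.png

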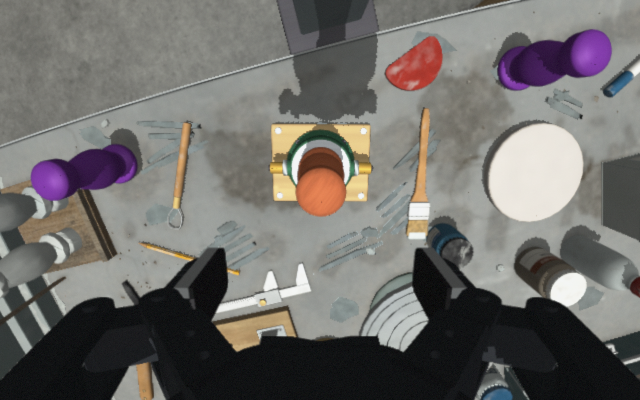

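The wrist view shows the orange cap at about (321,190), the barrels at (278,168) and (364,168), and the bat at about (535,172). The jaw line lies along the image x direction, so it matches the finger line.

```bash
cat >> h.py <<'E'
from scipy.spatial.transform import Rotation as Rot
def wz(w,o,uv,z):
    q=o['ee_rot']; R=Rot.from_quat(np.r_[q[1:],q[0]]).as_matrix(); H=np.array(w['hand_eye'])
    u=cv2.undistortPoints(np.array([[uv]],float),w['intrinsics'],np.array(w['dist'],float))[0,0]
    c=o['tool_pos']+R@H[:3,3]; d=R@H[:3,:3]@np.array([u[0],u[1],1.])
    return c+d*(z-c[2])/d[2]
E
python3 - <<'E'
from h import *
w=ld('w0');o=pickle.load(open('o.pkl','rb'))
p=w['pixels'];hsv=cv2.cvtColor(p,cv2.COLOR_RGB2HSV)
m=((hsv[...,0]<14)&(hsv[...,1]>120)&(hsv[...,2]>110)).astype(np.uint8); m[:150]=0; m[230:]=0; m[:,:280]=0;m[:,360:]=0
print(cv2.boundingRect(m), np.argwhere(m).mean(0))
for r in (180,190,195): 
    c=np.where(m[r])[0]; print(r,c.min(),c.max())
b=((p.min(2)>150)&(p.max(2).astype(int)-p.min(2)<45)).astype(np.uint8)
n,l,st,ce=cv2.connectedComponentsWithStats(b)
for i in range(1,n):
    if st[i,4]>3000: print(st[i],ce[i],wz(w,o,ce[i],24))
print('cap',wz(w,o,(321,190),51+150), 'barrels',wz(w,o,(278,168),40),wz(w,o,(364,168),40))
C=np.array([wz(w,o,c,15) for c in [(272,124),(368,123),(369,201),(273,201)]]);print(C,C.mean(0))
e=(C[1]+C[2]-C[0]-C[3])/2; print(np.degrees(np.arctan2(e[1],e[0])))
E
```

```text
(296, 150, 50, 66) [189.49451645 320.35493519]
180 299 342
190 296 345
195 296 345
[ 373    0  251   80 6861] [496.23087014  27.81198076] [365.09615696 147.16383836  24.        ]
[  454    47   186   260 15562] [531.61014008 180.11052564] [597.82565411 177.34597506  24.        ]
[ 268  177  147  107 3050] [335.22983607 229.89377049] [ 601.56512648 -142.82748017   24.        ]
[  43  190  144  125 4862] [112.74290415 268.39119704] [ 578.30233796 -527.77784749   24.        ]
[ 215  232  212  107 5101] [327.60223486 292.98196432] [ 709.79735216 -181.85460809   24.        ]
[ 550  267   90   71 3187] [598.19140257 301.8685284 ] [860.52001091 293.57736108  24.        ]
cap [ 491.66592096 -139.61808348  201.        ] barrels [ 481.25073707 -201.08984482   40.        ] [512.08360045 -78.93115162  40.        ]
[[ 418.28679333 -195.71707147   15.        ]
 [ 451.96243338  -56.25864893   15.        ]
 [ 570.63791211  -79.79008573   15.        ]
 [ 533.27468593 -227.72408716   15.        ]] [ 493.54045619 -139.87247332   15.        ]
76.1157001286642
```

{"fn": "move_arm", "kwargs": {"deltas": [[5, 0, -20, 0], [0, 0, -25, 0], [0, 0, -25, 0], [0, 0, -25, 0], [0, 0, -20, 0], [0, 0, -16, 0], [0, 0, -10, 0], [0, 0, 0, 0]]}}

```text
t: 2.65
tool_pos: [490.7, -140.0, 168.4]
ee_rot: [-0.001, 0.123, 0.992, 0.0]
wrist_force: [-1.0, -0.2, -0.9]
grip_width: 0.998
finger_force: 0.0
```

{"fn": "move_arm", "kwargs": {"deltas": [[0, 0, 0, 0], [0, 0, 0, 0], [0, 0, 0, 0], [0, 0, 0, 0], [0, 0, 0, 0], [0, 0, 0, 0]], "gripper": 0.3}}

```text
t: 3.15
tool_pos: [491.8, -140.1, 170.8]
ee_rot: [0.0, 0.121, 0.993, -0.0]
wrist_force: [-0.3, -0.2, -0.2]
grip_width: 0.699
finger_force: 0.0
```

```bash
python3 - <<'E'
from h import *
print(bot.observe()['wrist_force'])
snap('wrist','w1')
E
```

```text
[-0.30848506 -0.21296405 -0.22176756]
```

View pics/w1.png

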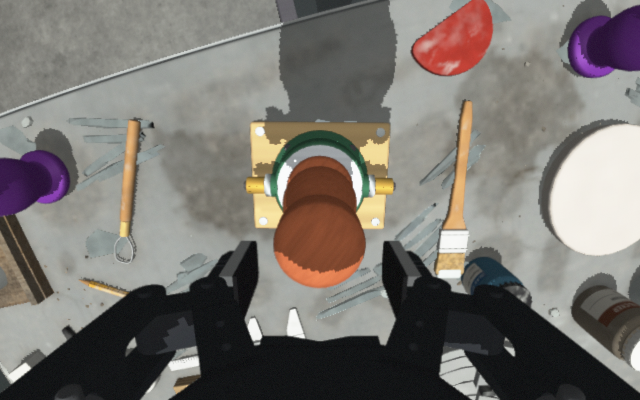

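The wrist view shows the cap (columns 274–366) between the pads at columns 257 and 383, so there is about 5 mm of gap on each side. I'll push toward −y now.

{"fn": "move_arm", "kwargs": {"deltas": [[-0.7, -2.9, 0, 0], [-0.7, -2.9, 0, 0], [-0.5, -1.9, 0, 0], [-0.5, -1.9, 0, 0]]}}

```text
t: 3.53
tool_pos: [489.1, -150.0, 170.4]
ee_rot: [-0.0, 0.121, 0.993, -0.0]
wrist_force: [0.6, -0.2, -0.2]
grip_width: 0.708
finger_force: 0.0
```

{"fn": "move_arm", "kwargs": {"deltas": [[-0.5, -1.9, 0, 0], [-0.5, -1.9, 0, 0], [-0.5, -1.9, 0, 0], [0, 0, 0, 0]]}}

```text
t: 3.87
tool_pos: [487.6, -155.7, 170.4]
ee_rot: [0.0, 0.122, 0.993, -0.0]
wrist_force: [0.6, 0.6, 0.7]
grip_width: 0.699
finger_force: 0.0
```

{"fn": "move_arm", "kwargs": {"deltas": [[-0.5, -1.9, 0, 0], [-0.5, -1.9, 0, 0], [-0.5, -1.9, 0, 0], [0, 0, 0, 0]]}}

```text
t: 4.2
tool_pos: [486.1, -161.4, 170.4]
ee_rot: [-0.0, 0.121, 0.993, -0.0]
wrist_force: [0.5, 0.8, -0.3]
grip_width: 0.702
finger_force: 0.0
```

No contact force after 22 mm, so I'll look before going further.

```bash
python3 - <<'E'
from h import *
w=snap('wrist','w2'); s=snap('side','s2')
b=cv2.resize(s['pixels'][120:270,250:400],None,fx=2.66,fy=2.66,interpolation=cv2.INTER_CUBIC)
cv2.imwrite('pics/c2.png',np.hstack([w['pixels'][100:400,120:520],b[:300,:400]])[:,:,::-1])
cv2.imwrite('pics/c2.png',np.hstack([w['pixels'][0:400,120:520],cv2.resize(b,(400,400))])[:,:,::-1])
E
```

```text
(no output)
```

View pics/c2.png

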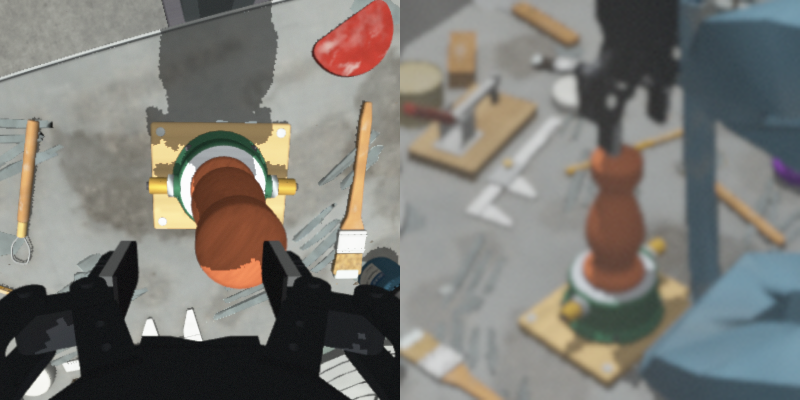

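```bash
python3 - <<'E'
from h import *
w=ld('w2');o=bot.observe();H=np.linalg.inv(np.array(w['hand_eye']))
K=w['intrinsics']
def pt(T):
    return cv2.projectPoints(np.array(T,float).reshape(-1,3),cv2.Rodrigues(H[:3,:3])[0],H[:3,3],K,np.array(w['dist'],float))[0][:,0].round(1)
print(o['tool_pos'],o['wrist_force'],o['joint_positions'])
print('finger +y tip edges, x=-11..11, z=0,-13,-19,-32',pt([[x,y,z] for y in(30,) for z in(0,-13,-19,-32) for x in(-11,11)]))
q=o['ee_rot'];R=Rot.from_quat(np.r_[q[1:],q[0]]).as_matrix()
W=lambda p:R.T@(np.array(p)-o['tool_pos'])
for z in (51+135,51+149,210): print(z,pt([W([491.7,-139.6,z])]))
s=ld('side0'); print('side', proj(s,[[491,-140,z] for z in(63,186,200,210)]))
print('side fingers',(proj(s,[o['tool_pos']+R@np.array(v) for v in([0,30,0],[0,-30,0],[0,30,-30])])-[250,120])*2.66+[400,0])
E
```

```text
[ 486.17252737 -161.16546832  170.39211803] [ 0.08258213  0.02347356 -0.1293021 ] [-3.20116479e-01 -1.05715089e-02  3.46491762e-02  1.61603251e+00
  2.86497923e-05 -7.65810968e-02]
finger +y tip edges, x=-11..11, z=0,-13,-19,-32 [[366.9 239.8]
 [368.4 206.2]
 [370.1 248.3]
 [371.8 212.7]
 [371.8 252.6]
 [373.6 215.9]
 [375.7 262.9]
 [377.8 223.8]]
186 [[358.2 232.7]]
200 [[361.4 242.3]]
210 [[363.9 250.1]]
side [[330.53425491 222.70052655]
 [331.82901935 185.11420594]
 [331.98759113 180.51427901]
 [332.10237497 177.18502623]]
side fingers [[610.93543549 190.60401514]
 [652.72279253 161.1691765 ]
 [611.7318508  164.56398065]]
```

The cap hasn't moved. In both the wrist and side views the finger tips sit above the dome, about 45 mm short of the stated TCP. I'll go back to centre, open, and descend in watched steps.

{"fn": "move_arm", "kwargs": {"deltas": [[1.4, 5.5, 0, 0], [1.4, 5.5, 0, 0], [1.3, 5, 0, 0], [1.3, 5, 0, 0], [0, 0, 0, 0], [0, 0, 0, 0], [0, 0, 0, 0], [0, 0, 0, 0]], "gripper": 0}}

```text
t: 4.97
tool_pos: [491.6, -140.2, 170.3]
ee_rot: [-0.0, 0.121, 0.993, -0.0]
wrist_force: [-0.2, -0.1, -0.3]
grip_width: 1.006
finger_force: 0.0
```

{"fn": "move_arm", "kwargs": {"deltas": [[0, 0, -3, 0], [0, 0, -3, 0], [0, 0, -3, 0], [0, 0, -3, 0], [0, 0, -3, 0], [0, 0, 0, 0]]}}

```text
t: 5.47
tool_pos: [491.3, -140.1, 154.5]
ee_rot: [-0.001, 0.121, 0.993, 0.0]
wrist_force: [-0.5, 0.3, 0.2]
grip_width: 1.001
finger_force: 0.0
```

{"fn": "move_arm", "kwargs": {"deltas": [[0, 0, -3, 0], [0, 0, -3, 0], [0, 0, -3, 0], [0, 0, -3, 0], [0, 0, -3, 0], [0, 0, 0, 0]]}}

```text
t: 5.97
tool_pos: [491.3, -140.0, 139.6]
ee_rot: [-0.0, 0.121, 0.993, 0.0]
wrist_force: [-1.3, 0.2, 0.0]
grip_width: 1.001
finger_force: 0.0
```

```bash
python3 - <<'E'
from h import *
o=bot.observe(); print(o['tool_pos'],o['wrist_force'])
w=snap('wrist','w3'); s=snap('side','s3')
b=cv2.resize(s['pixels'][150:250,280:380],(400,400),interpolation=cv2.INTER_CUBIC)
cv2.imwrite('pics/c3.png',np.hstack([w['pixels'][0:400,120:520],b])[:,:,::-1])
E
```

```text
[ 491.34278576 -140.00347891  139.62024695] [-1.30965435  0.22300282  0.03205721]
```

View pics/c3.png

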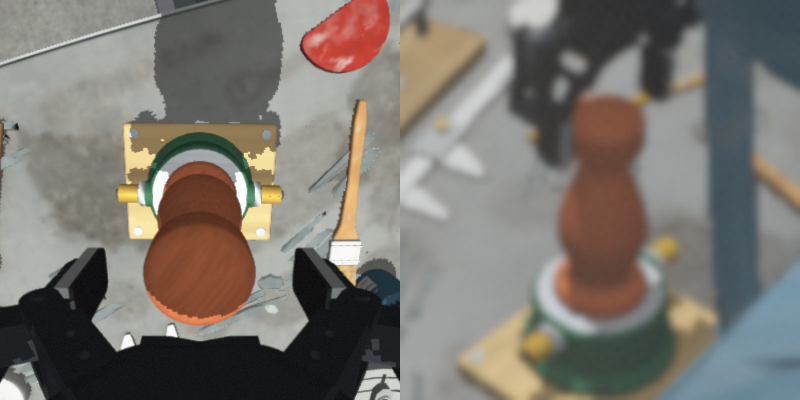

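The left fingertip in the side view is at crop (552,165), beside the cap. I'll compute its height.

```bash
python3 - <<'E'
from h import *
s=ld('s3');o=bot.observe();p=o['tool_pos']
for y in (42.5,50,57):
  for dz in (0,15,30,45):
    print(y,p[2]+dz,((proj(s,[[p[0]+.24*y,p[1]+.97*y,p[2]+dz]])-[280,150])*4+[400,0]).round())
E
```

```text
42.5 140.25344564531488 [[559. 231.]]
42.5 155.25344564531488 [[559. 212.]]
42.5 170.25344564531488 [[560. 193.]]
42.5 185.25344564531488 [[560. 174.]]
50 140.25344564531488 [[551. 237.]]
50 155.25344564531488 [[551. 218.]]
50 170.25344564531488 [[551. 199.]]
50 185.25344564531488 [[551. 180.]]
57 140.25344564531488 [[543. 243.]]
57 155.25344564531488 [[543. 224.]]
57 170.25344564531488 [[543. 205.]]
57 185.25344564531488 [[544. 185.]]
```

{"fn": "move_arm", "kwargs": {"deltas": [[0, 0, -3, 0], [0, 0, -3, 0], [0, 0, -3, 0], [0, 0, -3, 0], [0, 0, -2, 0], [0, 0, 0, 0]]}}

```text
t: 6.57
tool_pos: [491.3, -140.0, 125.7]
ee_rot: [-0.0, 0.121, 0.993, 0.0]
wrist_force: [-0.3, 0.6, 0.0]
grip_width: 0.999
finger_force: 0.0
```

{"fn": "move_arm", "kwargs": {"deltas": [[0, 0, 0, 0], [0, 0, 0, 0], [0, 0, 0, 0], [0, 0, 0, 0], [0, 0, 0, 0]], "gripper": 0.3}}

```text
t: 6.98
tool_pos: [491.7, -140.1, 126.5]
ee_rot: [0.0, 0.121, 0.993, -0.0]
wrist_force: [0.8, -0.3, 0.5]
grip_width: 0.7
finger_force: 0.0
```

{"fn": "move_arm", "kwargs": {"deltas": [[-0.5, -1.9, 0, 0], [-0.5, -1.9, 0, 0], [-0.5, -1.9, 0, 0], [0, 0, 0, 0]]}}

```text
t: 7.32
tool_pos: [490.1, -145.8, 126.5]
ee_rot: [0.0, 0.121, 0.993, 0.0]
wrist_force: [0.1, 2.0, 0.4]
grip_width: 0.701
finger_force: 0.9
```

{"fn": "move_arm", "kwargs": {"deltas": [[-0.5, -1.9, 0, 0], [-0.5, -1.9, 0, 0], [0, 0, 0, 0]]}}

```text
t: 7.57
tool_pos: [489.7, -149.0, 127.1]
ee_rot: [0.001, 0.121, 0.993, 0.001]
wrist_force: [1.2, 5.0, 4.0]
grip_width: 0.697
finger_force: 2.5
```

Contact came where expected, about 5.5 mm in. I'll keep going.

{"fn": "move_arm", "kwargs": {"deltas": [[-0.5, -1.9, 0, 0], [-0.5, -1.9, 0, 0], [0, 0, 0, 0]]}}

```text
t: 7.82
tool_pos: [488.8, -152.5, 127.4]
ee_rot: [0.001, 0.121, 0.993, 0.001]
wrist_force: [1.5, 4.7, 5.2]
grip_width: 0.705
finger_force: 3.0
```

{"fn": "move_arm", "kwargs": {"deltas": [[-0.5, -1.9, 0, 0], [-0.5, -1.9, 0, 0], [0, 0, 0, 0]]}}

```text
t: 8.07
tool_pos: [487.8, -156.5, 127.3]
ee_rot: [0.001, 0.121, 0.993, 0.001]
wrist_force: [1.6, 4.6, 3.5]
grip_width: 0.697
finger_force: 2.1
```

{"fn": "move_arm", "kwargs": {"deltas": [[-0.5, -1.9, 0, 0], [-0.5, -1.9, 0, 0], [0, 0, 0, 0]]}}

```text
t: 8.32
tool_pos: [486.3, -161.0, 126.8]
ee_rot: [0.0, 0.121, 0.993, 0.0]
wrist_force: [0.5, 0.9, 0.1]
grip_width: 0.701
finger_force: 0.8
```

{"fn": "move_arm", "kwargs": {"deltas": [[-0.5, -1.9, 0, 0], [0, 0, 0, 0], [0, 0, 0, 0]]}}

```text
t: 8.57
tool_pos: [485.4, -163.1, 126.2]
ee_rot: [-0.0, 0.122, 0.993, -0.0]
wrist_force: [0.2, 0.1, 0.4]
grip_width: 0.702
finger_force: 0.3
```

The force rose to 5 N and then dropped off, so the left side looks released. I'll add a small margin and then push back the other way.

{"fn": "move_arm", "kwargs": {"deltas": [[-0.5, -1.9, 0, 0], [-0.2, -0.8, 0, 0], [0, 0, 0, 0]]}}

```text
t: 8.82
tool_pos: [484.9, -165.7, 126.4]
ee_rot: [0.0, 0.121, 0.993, 0.0]
wrist_force: [1.1, 1.5, 1.0]
grip_width: 0.7
finger_force: 0.7
```

{"fn": "move_arm", "kwargs": {"deltas": [[0.7, 2.9, 0, 0], [0.7, 2.9, 0, 0], [0.5, 1.9, 0, 0], [0.5, 1.9, 0, 0], [0, 0, 0, 0]]}}

```text
t: 9.23
tool_pos: [487.4, -155.7, 126.4]
ee_rot: [0.0, 0.121, 0.993, -0.0]
wrist_force: [0.3, -1.1, 0.1]
grip_width: 0.701
finger_force: 0.3
```

{"fn": "move_arm", "kwargs": {"deltas": [[0.5, 1.9, 0, 0], [0.5, 1.9, 0, 0], [0, 0, 0, 0]]}}

```text
t: 9.48
tool_pos: [488.4, -152.0, 126.5]
ee_rot: [0.0, 0.121, 0.993, -0.0]
wrist_force: [-0.4, -1.4, 1.3]
grip_width: 0.698
finger_force: 0.6
```

{"fn": "move_arm", "kwargs": {"deltas": [[0.5, 1.9, 0, 0], [0.5, 1.9, 0, 0], [0, 0, 0, 0]]}}

```text
t: 9.73
tool_pos: [489.4, -148.2, 126.4]
ee_rot: [0.0, 0.121, 0.993, 0.0]
wrist_force: [-0.1, -2.0, 1.8]
grip_width: 0.7
finger_force: 0.7
```

{"fn": "move_arm", "kwargs": {"deltas": [[0.5, 1.9, 0, 0], [0.5, 1.9, 0, 0], [0, 0, 0, 0]]}}

```text
t: 9.98
tool_pos: [490.4, -144.3, 126.4]
ee_rot: [0.0, 0.121, 0.993, 0.0]
wrist_force: [0.3, -2.4, -0.0]
grip_width: 0.699
finger_force: 0.7
```

{"fn": "move_arm", "kwargs": {"deltas": [[0.5, 1.9, 0, 0], [0.5, 1.9, 0, 0], [0, 0, 0, 0]]}}

```text
t: 10.23
tool_pos: [491.4, -140.4, 126.4]
ee_rot: [-0.0, 0.121, 0.993, 0.0]
wrist_force: [-0.9, -2.3, 0.7]
grip_width: 0.699
finger_force: 0.8
```

{"fn": "move_arm", "kwargs": {"deltas": [[0.5, 1.9, 0, 0], [0.5, 1.9, 0, 0], [0, 0, 0, 0]]}}

```text
t: 10.48
tool_pos: [492.4, -136.6, 126.3]
ee_rot: [-0.0, 0.121, 0.993, 0.0]
wrist_force: [-0.3, -0.7, 0.4]
grip_width: 0.697
finger_force: 0.6
```

{"fn": "move_arm", "kwargs": {"deltas": [[0.5, 1.9, 0, 0], [0.5, 1.9, 0, 0], [0, 0, 0, 0]]}}

```text
t: 10.73
tool_pos: [493.3, -132.7, 126.2]
ee_rot: [-0.0, 0.121, 0.993, 0.0]
wrist_force: [-0.3, -0.8, -0.4]
grip_width: 0.703
finger_force: 0.2
```

{"fn": "move_arm", "kwargs": {"deltas": [[0.5, 1.9, 0, 0], [0.5, 1.9, 0, 0], [0, 0, 0, 0]]}}

```text
t: 10.98
tool_pos: [494.4, -129.0, 126.3]
ee_rot: [-0.0, 0.121, 0.993, 0.0]
wrist_force: [-0.2, -1.1, -0.5]
grip_width: 0.699
finger_force: 0.2
```

{"fn": "move_arm", "kwargs": {"deltas": [[0.5, 1.9, 0, 0], [0.5, 1.9, 0, 0], [0, 0, 0, 0]]}}

```text
t: 11.23
tool_pos: [495.4, -125.3, 126.4]
ee_rot: [0.0, 0.121, 0.993, 0.0]
wrist_force: [0.3, -1.2, -0.1]
grip_width: 0.697
finger_force: 0.2
```

{"fn": "move_arm", "kwargs": {"deltas": [[0.5, 1.9, 0, 0], [0.4, 1.5, 0, 0], [0, 0, 0, 0]]}}

```text
t: 11.48
tool_pos: [496.2, -121.9, 126.4]
ee_rot: [-0.0, 0.121, 0.993, 0.0]
wrist_force: [-0.4, -0.8, 0.1]
grip_width: 0.699
finger_force: 0.1
```

{"fn": "move_arm", "kwargs": {"deltas": [[-0.5, -1.9, 0, 0], [-0.5, -1.9, 0, 0], [-0.5, -1.9, 0, 0], [-0.5, -1.9, 0, 0], [-0.5, -1.9, 0, 0], [-0.5, -1.9, 0, 0], [0, 0, 0, 0]]}}

```text
t: 12.07
tool_pos: [493.1, -134.0, 126.4]
ee_rot: [0.0, 0.122, 0.993, -0.0]
wrist_force: [-0.2, -0.2, 0.9]
grip_width: 0.7
finger_force: 0.0
```

```bash
python3 - <<'E'
from h import *
o=bot.observe(); print(o['tool_pos'],o['wrist_force'])
w=snap('wrist','w4'); s=snap('side','s4')
b=cv2.resize(s['pixels'][150:250,280:380],(400,400),interpolation=cv2.INTER_CUBIC)
cv2.imwrite('pics/c4.png',np.hstack([w['pixels'][0:400,120:520],b])[:,:,::-1])
E
```

```text
[ 493.12148223 -133.98574283  126.4141734 ] [-0.16995602 -0.18573152  0.89681465]
```

View pics/c4.png

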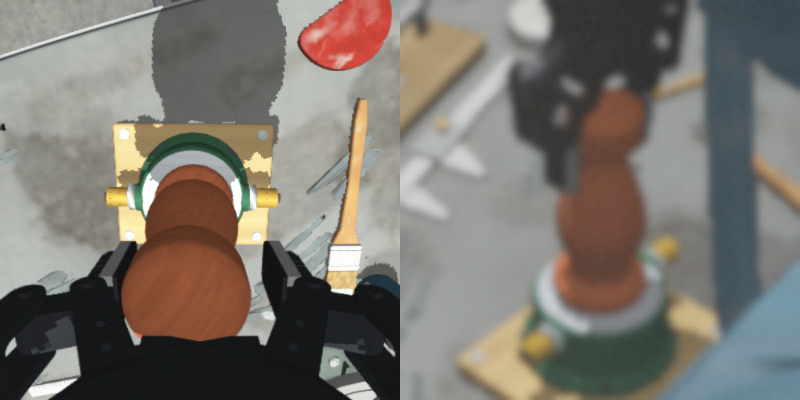

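The cap centre is about 1 mm from the axis, so the finial is upright. In the side view it stands 5–7 crop px higher than before, consistent with standing loose on both jaws. I'll centre, grip and lift while watching the force.

{"fn": "move_arm", "kwargs": {"deltas": [[-0.6, -2.4, 0, 0], [-0.6, -2.4, 0, 0], [0, 0, 0, 0]]}}

```text
t: 12.42
tool_pos: [491.9, -138.7, 126.4]
ee_rot: [-0.0, 0.121, 0.993, -0.0]
wrist_force: [0.0, -0.0, 0.2]
grip_width: 0.702
finger_force: 0.0
```

{"fn": "move_arm", "kwargs": {"deltas": [[0, 0, 0, 0], [0, 0, 0, 0], [0, 0, 0, 0], [0, 0, 0, 0], [0, 0, 0, 0], [0, 0, 0, 0]], "gripper": 0.6, "grip_force": 35}}

```text
t: 12.92
tool_pos: [492.1, -138.4, 126.6]
ee_rot: [0.0, 0.121, 0.993, -0.0]
wrist_force: [-0.1, -1.5, 4.2]
grip_width: 0.561
finger_force: 36.1
```

{"fn": "move_arm", "kwargs": {"deltas": [[0, 0, 1, 0], [0, 0, 1, 0], [0, 0, 0, 0]]}}

```text
t: 13.17
tool_pos: [491.8, -138.3, 128.0]
ee_rot: [-0.0, 0.121, 0.993, 0.0]
wrist_force: [-0.1, 0.1, -2.9]
grip_width: 0.559
finger_force: 36.4
```

{"fn": "move_arm", "kwargs": {"deltas": [[0, 0, 1, 0], [0, 0, 2, 0], [0, 0, 0, 0]]}}

```text
t: 13.42
tool_pos: [492.0, -138.4, 131.6]
ee_rot: [0.0, 0.121, 0.993, 0.0]
wrist_force: [-0.1, 0.2, -3.2]
grip_width: 0.56
finger_force: 36.4
```

Only the weight (3.2 N) shows, so it's free. I'll lift and carry it.

{"fn": "move_arm", "kwargs": {"deltas": [[0, 0, 5, 0], [0, 0, 9, 0], [0, 0, 12, 0], [0, 0, 14, 0], [0, 0, 14, 0], [0, 0, 12, 0], [0, 0, 8, 0], [0, 0, 3, 0]]}}

```text
t: 14.08
tool_pos: [492.5, -138.5, 210.3]
ee_rot: [0.001, 0.121, 0.993, -0.0]
wrist_force: [0.4, 0.3, -2.1]
grip_width: 0.56
finger_force: 36.6
```

{"fn": "move_arm", "kwargs": {"deltas": [[1, 4, 0, 0], [2.5, 9, 0, 0], [4, 14, 0, 0], [5.5, 18, 0, 0], [6, 21, 0, 0], [7, 23, 0, 0], [7, 24, 0, 0], [7, 24, 0, 0]]}}

```text
t: 14.75
tool_pos: [531.8, 0.5, 207.4]
ee_rot: [-0.001, 0.121, 0.993, 0.0]
wrist_force: [0.2, 0.4, -2.2]
grip_width: 0.565
finger_force: 36.6
```

{"fn": "move_arm", "kwargs": {"deltas": [[7, 24, 0, 0], [7, 24, 0, 0], [7, 24, 0, 0], [7, 24, 0, 0], [6, 22, 0, 0], [6, 20, 0, 0], [5, 17, 0, 0], [4, 14, 0, 0]]}}

```text
t: 15.42
tool_pos: [580.7, 169.8, 207.2]
ee_rot: [-0.001, 0.121, 0.993, -0.0]
wrist_force: [-0.4, -0.3, -3.0]
grip_width: 0.56
finger_force: 36.7
```

{"fn": "move_arm", "kwargs": {"deltas": [[2.5, 10, 0, 0], [1.5, 6, 0, 0], [1, 3, 0, 0], [0, 0, 0, 0], [0, 0, 0, 0], [0, 0, 0, 0]]}}

```text
t: 15.92
tool_pos: [586.0, 185.9, 208.6]
ee_rot: [0.0, 0.122, 0.993, -0.0]
wrist_force: [0.1, -0.3, -2.5]
grip_width: 0.563
finger_force: 36.7
```

```bash
python3 - <<'E'
from h import *
o=bot.observe(); print(o['tool_pos'],o['wrist_force'],o['joint_positions'])
w=snap('wrist','w5'); s=snap('side','s5');pickle.dump(o,open('o5.pkl','wb'))
cv2.imwrite('pics/c5.png',np.hstack([w['pixels'][0:400,120:520],cv2.resize(s['pixels'][170:370,120:320],(400,400),interpolation=cv2.INTER_CUBIC)])[:,:,::-1])
E
```

```text
[585.95814911 185.89563171 208.6028392 ] [ 0.14440717 -0.2702682  -2.53830255] [ 3.07277387e-01  2.56835145e-01  4.03407419e-01  1.71724048e+00
 -1.33114629e-04  5.51439967e-01]
```

View pics/c5.png

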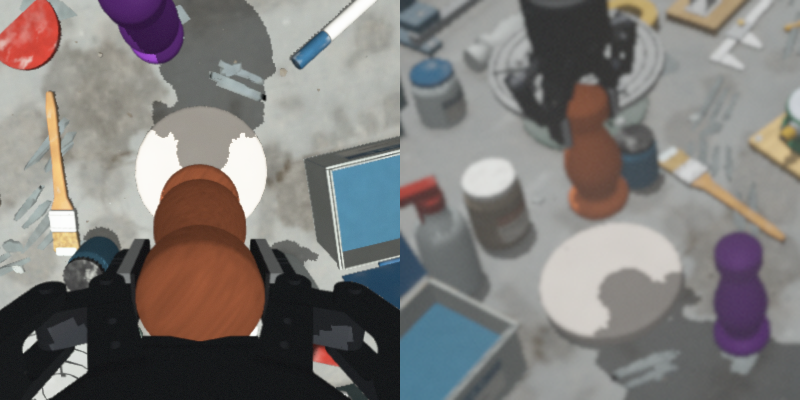

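Held upright over the bat. The bat's left and right edges in the wrist crop are at columns 135 and 267 and its near edge at row 106.

```bash
python3 - <<'E'
from h import *
w=ld('w5');o=pickle.load(open('o5.pkl','rb'))
u=np.array([.24,.97]);v=np.array([-.97,.24])
for p in [(321,107),(255,168),(387,168)]:
    P=wz(w,o,p,24)[:2]; print(P, (P-o['tool_pos'][:2])@u,(P-o['tool_pos'][:2])@v)
E
```

```text
[514.69618835 205.64634602] 2.055322287906869 73.8642733762041
[563.3486537  112.82985667] -76.3000806877494 4.395424536114121
[601.27341419 264.97009005] 80.37788820452965 4.122062876524918
```

{"fn": "move_arm", "kwargs": {"deltas": [[0, 0, -6, 0], [0, 0, -12, 0], [0, 0, -18, 0], [0, 0, -20, 0], [0, 0, -20, 0], [0, 0, -14, 0], [0, 0, -8, 0], [0, 0, -3, 0]]}}

```text
t: 16.68
tool_pos: [585.2, 186.2, 105.7]
ee_rot: [-0.001, 0.121, 0.993, -0.0]
wrist_force: [-0.4, -0.2, -2.9]
grip_width: 0.563
finger_force: 36.7
```

{"fn": "move_arm", "kwargs": {"deltas": [[0, 0, -2, 0], [0, 0, -2, 0], [0, 0, 0, 0], [0, 0, 0, 0]]}}

```text
t: 17.02
tool_pos: [586.4, 186.7, 104.1]
ee_rot: [0.001, 0.121, 0.993, 0.0]
wrist_force: [0.5, 0.8, -3.0]
grip_width: 0.561
finger_force: 36.7
```

{"fn": "move_arm", "kwargs": {"deltas": [[0, 0, -1.5, 0], [0, 0, -1.5, 0], [0, 0, -1.5, 0], [0, 0, -1.5, 0], [0, 0, 0, 0], [0, 0, 0, 0]]}}

```text
t: 17.52
tool_pos: [585.9, 186.6, 97.2]
ee_rot: [-0.0, 0.121, 0.993, -0.0]
wrist_force: [1.0, 0.0, -2.3]
grip_width: 0.561
finger_force: 36.7
```

{"fn": "move_arm", "kwargs": {"deltas": [[0, 0, -0.7, 0], [0, 0, -0.7, 0], [0, 0, 0, 0], [0, 0, 0, 0]]}}

```text
t: 17.85
tool_pos: [586.0, 186.6, 96.0]
ee_rot: [-0.0, 0.121, 0.993, -0.0]
wrist_force: [0.3, 0.2, -2.5]
grip_width: 0.561
finger_force: 36.7
```

{"fn": "move_arm", "kwargs": {"deltas": [[0, 0, -0.7, 0], [0, 0, -0.7, 0], [0, 0, 0, 0], [0, 0, 0, 0]]}}

```text
t: 18.18
tool_pos: [586.0, 186.6, 94.5]
ee_rot: [-0.0, 0.121, 0.993, -0.0]
wrist_force: [-0.4, -0.2, -3.6]
grip_width: 0.564
finger_force: 36.7
```

{"fn": "move_arm", "kwargs": {"deltas": [[0, 0, -0.6, 0], [0, 0, 0, 0], [0, 0, 0, 0]]}}

```text
t: 18.43
tool_pos: [586.0, 186.6, 93.9]
ee_rot: [-0.0, 0.121, 0.993, -0.0]
wrist_force: [0.2, -0.8, -2.2]
grip_width: 0.562
finger_force: 36.7
```

{"fn": "move_arm", "kwargs": {"deltas": [[0, 0, -0.6, 0], [0, 0, 0, 0], [0, 0, 0, 0]]}}

```text
t: 18.68
tool_pos: [586.1, 186.6, 93.7]
ee_rot: [0.0, 0.121, 0.993, 0.0]
wrist_force: [-0.2, 0.2, 0.3]
grip_width: 0.561
finger_force: 36.8
```

{"fn": "move_arm", "kwargs": {"deltas": [[0, 0, -0.6, 0], [0, 0, 0, 0], [0, 0, 0, 0]]}}

```text
t: 18.93
tool_pos: [586.4, 186.7, 93.7]
ee_rot: [0.001, 0.121, 0.993, 0.0]
wrist_force: [-1.0, -0.8, 4.8]
grip_width: 0.564
finger_force: 37.0
```

It's seated on the bat. I'll unload slightly and open.

{"fn": "move_arm", "kwargs": {"deltas": [[0, 0, 0.5, 0], [0, 0, 0, 0]]}}

```text
t: 19.1
tool_pos: [586.2, 186.6, 93.7]
ee_rot: [0.0, 0.121, 0.993, 0.0]
wrist_force: [-0.5, -0.9, 5.3]
grip_width: 0.559
finger_force: 37.0
```

{"fn": "move_arm", "kwargs": {"deltas": [[0, 0, 0, 0], [0, 0, 0, 0], [0, 0, 0, 0], [0, 0, 0, 0]], "gripper": 0.38, "grip_force": 20}}

```text
t: 19.43
tool_pos: [585.9, 186.6, 93.0]
ee_rot: [-0.0, 0.121, 0.993, -0.0]
wrist_force: [-0.3, 0.3, 0.3]
grip_width: 0.617
finger_force: 0.0
```

{"fn": "move_arm", "kwargs": {"deltas": [[0, 0, 0, 0], [0, 0, 0, 0], [0, 0, 0, 0], [0, 0, 0, 0], [0, 0, 0, 0], [0, 0, 0, 0], [0, 0, 0, 0]], "gripper": 0}}

```text
t: 20.02
tool_pos: [586.0, 186.6, 93.3]
ee_rot: [0.0, 0.121, 0.993, 0.0]
wrist_force: [-0.1, -0.3, -0.4]
grip_width: 1.0
finger_force: 0.0
```

{"fn": "move_arm", "kwargs": {"deltas": [[0, 0, 4, 0], [0, 0, 8, 0], [0, 0, 15, 0], [0, 0, 22, 0], [0, 0, 25, 0], [0, 0, 25, 0], [0, 0, 25, 0], [0, 0, 15, 0]]}}

```text
t: 20.68
tool_pos: [586.3, 186.7, 236.2]
ee_rot: [0.002, 0.121, 0.993, 0.001]
wrist_force: [-0.5, 0.6, 0.5]
grip_width: 1.001
finger_force: 0.0
```

{"fn": "move_arm", "kwargs": {"deltas": [[0, 0, 5, 0], [0, 0, 0, 0], [0, 0, 0, 0]]}}

```text
t: 20.93
tool_pos: [586.0, 186.6, 236.7]
ee_rot: [-0.0, 0.121, 0.993, -0.0]
wrist_force: [0.3, -0.4, -0.3]
grip_width: 1.001
finger_force: 0.0
```

```bash
python3 - <<'E'
from h import *
o=bot.observe(); print(o['tool_pos'],o['wrist_force'],o['grip_width'])
w=snap('wrist','w6'); s=snap('side','s6')
cv2.imwrite('pics/c6.png',np.hstack([w['pixels'][0:400,120:520],cv2.resize(s['pixels'][170:370,160:360],(400,400),interpolation=cv2.INTER_CUBIC)])[:,:,::-1])
E
```

```text
[586.03512553 186.62454724 236.71881569] [ 0.32650465 -0.42598287 -0.34696697] 1.0008322118909865
```

View pics/c6.png

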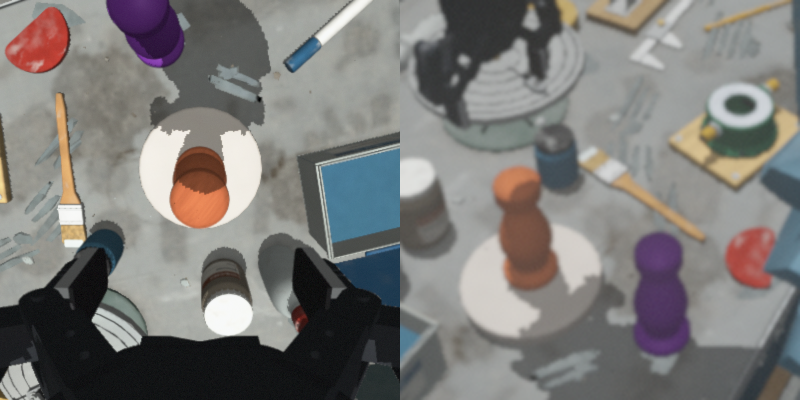

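The finial stands upright in the middle of the bat, at wrist crop (200,195) and side crop (525,235). The holder is empty, the brush, jar and red rubber are where they were, and the gripper is clear.

```bash
python3 -c "
from cell import bot
print(bot.sign_off())"
```

```text
the job is handed in; nothing more can be done
None
```

I rocked the finial free of both jaws, lifted it out under its own weight, stood it upright at the centre of the bat and handed the job in at about 21 s; the brush, jar and red rubber were not touched.

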